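# Lock the parked powder mixer with its slide bolt

### The job

The double-cone powder mixer has been stopped with its drum parked. Lock it there with the slide bolt beside it: push the bolt's upright handle along its slot towards the drum as far as it goes, then push the handle over sideways into the short leg of the slot until it is fully down at its end, and leave it so. Only push the handle, gently and without pinching it, do not turn the drum, and leave the bottles, tools and vessels standing around where they are.

Things in the scene. Friction and masses are not known exactly. Their poses are not given: they have to be found in the camera images.
- mixer: bench-top double-cone powder mixer, fixed, white with a steel drum. Origin on the bench under the middle of the bolt slot's long leg; y axis level along the bolt, from the slot to the drum; z up. Offsets of the mixer's parts are in this frame, mm. Bolt end: bed 90 wide, 25 high, from y = -95. Drum end: drum 200 wide, y = 215 to 415, top z = 360; motor housing to y = 555, 240 wide bed
- slot (a point): point on the bolt's axis at the middle of the long leg (mixer frame 0, 0, 115 mm). The bolt lies along y in a level steel barrel, 36 mm outside diameter, top at z = 133, y = -67 to 75, on a bracket 60 wide. The long leg is cut along the barrel's top, y = -36 to 36; the short leg runs from its drum end (y = 22 to 36) round the barrel to the mixer's -x side. Slot 11 to 14 mm wide
- index_hole (a point): centre of the 31 mm hole low in the index arm that the bolt passes through (mixer frame 0, 136, 115 mm). The arm is a steel bar 50 mm wide, 12 thick, hanging from the end of the drum's shaft (hub to z = 230). Behind it a bearing pedestal 90 wide, y = 158 to 198, up to z = 250
- bolt (a joint): slide of the bolt along the long leg towards the drum (+y of the mixer), m: 0 withdrawn, 0.06 fully home (stop); starts between 0 and 0.02. The handle comes out of the slot at mixer y = -0.030 + this value. Rubs with about 3 N and stays where it is left; no spring
- handle (a joint): swing of the handle about the bolt's axis, rad: 0 upright, growing towards the mixer's -x side to 1.28 (stop), fully down in the short leg. It can swing only with the bolt within about 4 mm of fully home (before, the slot's sides hold it within 0.1 rad, 0.25 if pushed hard); once over, the bolt cannot slide back. Needs about 2 N at the knob, stays where it is left
- knob (a point): centre of the black ball knob, 24 mm diameter, on the handle's steel shank (8 mm diameter, from the slot up): 55 mm from the bolt's axis. Upright it is 170 mm above the bench, its underside 25 mm above the barrel; at the end it is 53 mm to the mixer's -x side of the axis and 131 mm above the bench
- drum (a joint): turn of the drum and the index arm about the shaft, rad: 0 = parked, the hole of the index arm in line with the bolt. Stiff (1.5 N m); it is not to be turned
- sample_a: sample bottle, dark red with a white cap, 38 mm diameter, 85 mm high; origin at the centre of its underside; leave alone
- sample_b: a second sample bottle like sample_a; leave alone
- jar: white plastic powder jar with lid, 64 mm diameter, 72 mm high; origin at the centre of its underside; leave alone
- brush: small cleaning brush lying on the bench, long axis along its x; leave alone
- beaker: glass beaker, 72 mm diameter, 90 mm high; origin at the centre of its underside; leave alone
- wrench: wrench lying on the bench, long axis along its x; leave alone
- dish: white porcelain dish, 100 mm diameter, 30 mm high; origin at the centre of its underside; leave alone

How it is judged:
By the outcome, as a careful person would: the job done as asked, in the order asked, and still so for the second after the job is handed in, with the robot touching nothing.
It also fails if it takes over 42 s, if anything falls off the work surface, if the arm or the gripper's body presses on something with over 40 N, if the wrist force passes 120 N, or if a joint passes its speed limit or range.

### The arm

A 7-joint arm with a two-finger parallel gripper is mounted at the origin on the work surface. World frame = base frame: x ahead of the robot, y to its left, z up, the work surface at z = 0. Lengths are in mm, angles in rad, forces in N, time in s.
With the tool pointing down it reaches from about 400 to 875 mm from the base axis. Payload 4.4 kg.
Tool frame: the origin (TCP) lies at the very end of the fingers, on their centre line; the grasp point (between the pads) lies 19 mm behind it; y points along the fingers, x is the direction in which the jaws open and shut, and the axes are right-handed (so a half turn about y gives the same grasp; the last joint's range is limited). The gripper opens to 85 mm and grips with 20 to 120 N. Pads are 22 mm wide; open, the fingers measure 114 mm over their backs; the gripper's body (76 mm by 85 mm) begins 54 mm behind the grasp point. The pads swing forward as they close: fully open they stand 13 mm farther back than shut.
Start: joints at [1.117, 0.628, 0.038, 1.517, -0.027, 0.996, -0.02], TCP at [245.827, -601.736, 231.313] pointing down, gripper open.
Joint ranges: [-3.06, 3.06], [-0.37, 2.12], [-1.25, 1.32], [0.18, 2.47], [-1.1, 4.24], [0.23, 1.98], [-2.94, 2.94]. Speed limits (rad/s): [2.57, 2.57, 3.14, 3.14, 3.14, 3.14, 3.14].

### API

Orientations are given as [roll, pitch, yaw] about the fixed x, y, z axes, in that order (R = Rz(yaw) Ry(pitch) Rx(roll)).
In Python, from cell import readout, eyes, finish_job gives the robot as it stands. The module is installed in compiled form; this text tells all that it offers.
- The arm moves only by the tool apply_moves, never from a script. Its argument "commands" is a list that holds one entry, the list of rows, each a list of 6 numbers: the shift along the tool's x, y, z in units of 0.04 m (1.0 is 0.04 m), then the turn, a rotation vector about the tool's x, y, z in units of 5 degrees (1.0 is 5 degrees). A call has 1 to 8 rows; each row shifts and turns the pose as measured when the row begins, along the tool's axes as they then stand; what a row does not reach is not made up. A row lasts 1/12 s, in which the tool goes at most 41.7 mm and 7.16 degrees, less where a joint would pass 70% of its speed; a pose out of reach is approached as far as the arm can. A call with a number of a shift or a turn outside -1 to 1 is refused whole. A call with a gripper value outside its range is refused whole. "claw" is the finger opening in mm, from 0 to 85.4, set as the call begins (left out, the last holds). The fingers move at their own pace and stop on an object; the grip force is fixed at half the most. Time passes only in rows, so rows that do not move let the fingers close. It gives the time, the measured TCP pose, the force and the opening at its end, in the units of the state.
- readout.read_state(): the state, without advancing time (a new reading comes with each control period).
- eyes.get_image(name): name is "scene" or "top"; returns a dict with "image" (400x640x3 uint8, red, green, blue), "mtx" (3x3 intrinsics, pixels), "rvec" (rotation vector, rad) and "tvec" (3), from world to camera coordinates, as OpenCV has them. Camera axes: x right, y down, z forward; pixel columns grow to the right and rows downward; lengths in mm; the calibration is good to about 2 mm. A picture is of the moment at which its call begins. There is no depth.
- finish_job(): hands the job in, once; it reports no verdict.
The state is a dict: "clock": time; "qpos": joint angles; "qd": joint speeds; "tau": joint torques, N m; "eef_pos": TCP position; "tool_rot": TCP orientation; "force": force on the tool from outside, world axes, zero at the start; "torque": the same for the moment, N m; "width": finger opening in mm.
Only numpy, scipy, OpenCV 4.12 (cv2) and the standard library are available. Lean on these libraries where they do the work, as an engineer would, in place of code of your own. Each camera call takes 0.05 s, during which the arm holds its last target. There are 200 camera calls.

## Working session

There is one attempt and no reset: what is moved stays moved. The work goes in short steps, Python scripts to look and compute and a tool call to move; the robot and the scene stay as the last step left them, time stands still between calls to the robot, and variables do not carry over. Pictures are saved under pics/ and viewed, about 8 in all and at most 12, crops included, and the job is handed in when it is done.

Besides the shell and the picture viewer there is one more tool, called after "Emit:" as a command line: name --argument value ..., lists and objects as JSON in quotes. apply_moves: Moves the arm, as the interface text tells. Shifts and turns lie within -1 to 1; 1 stands for 0.04 m of shift or 5 degrees of turn. Its arguments: {"type":"object","properties":{"commands":{"type":"array"},"claw":{"type":"number"}},"required":["commands"]}

```bash
mkdir -p pics; cat > h.py <<'E'
import numpy as np, cv2
from cell import readout, eyes, finish_job
def grab(n,f):
    d=eyes.get_image(n); cv2.imwrite(f,d["image"][:,:,::-1]); return d
def cam(d):
    R=cv2.Rodrigues(np.array(d["rvec"],float))[0]; t=np.array(d["tvec"],float).ravel(); return R,t,np.array(d["mtx"],float)
def ray(d,u,v):
    R,t,K=cam(d); r=R.T@np.linalg.inv(K)@np.array([u,v,1.]); return -R.T@t, r/np.linalg.norm(r)
def plane(d,u,v,z):
    c,r=ray(d,u,v); return c+r*(z-c[2])/r[2]
def tri(d1,p1,d2,p2):
    c1,r1=ray(d1,*p1); c2,r2=ray(d2,*p2)
    s=np.linalg.lstsq(np.c_[r1,-r2],c2-c1,rcond=None)[0]
    a,b=c1+s[0]*r1,c2+s[1]*r2; return (a+b)/2,np.linalg.norm(a-b)
def proj(d,P):
    return cv2.projectPoints(np.array(P,float).reshape(-1,3),np.array(d["rvec"],float),np.array(d["tvec"],float),np.array(d["mtx"],float),None)[0].reshape(-1,2)
E
python3 - <<'E'
from h import *
import pickle
o={}
for n in("scene","top"):
    o[n]=grab(n,f"pics/{n}0.png"); print(n,ray(o[n],320,200))
pickle.dump(o,open("d0.pkl","wb"))
s=readout.read_state(); print(s)
E
```

```text
scene (array([1348.92508353, -688.55634228, 1068.30043188]), array([-0.55263586,  0.48217955, -0.67977679]))
top (array([ 506.30973394,  -69.47546404, 1529.70751848]), array([ 0.06398582,  0.01061717, -0.99789433]))
{'clock': 0.1, 'qpos': array([ 1.11718108,  0.62927417,  0.03848847,  1.5182408 , -0.02701438,
        0.99628798, -0.02000028]), 'qd': array([-0.00011824, -0.00239239,  0.00071798, -0.00317541, -0.00080009,
        0.00027564,  0.0012808 ]), 'tau': array([ 3.93641283e-03, -5.64536834e+01,  1.23060465e+00, -1.93972635e+01,
        1.12316961e-02,  5.47081101e-03, -3.20655238e-05]), 'eef_pos': array([ 245.61227243, -601.22323486,  230.47722545]), 'tool_rot': array([-1.57082739,  0.00169084, -1.18302395]), 'force': array([ 0.00441707, -0.13466104, -0.15705486]), 'torque': array([-0.0554286 , -0.04888376, -0.02649605]), 'width': 85.20845695698276}
```

View pics/scene0.png

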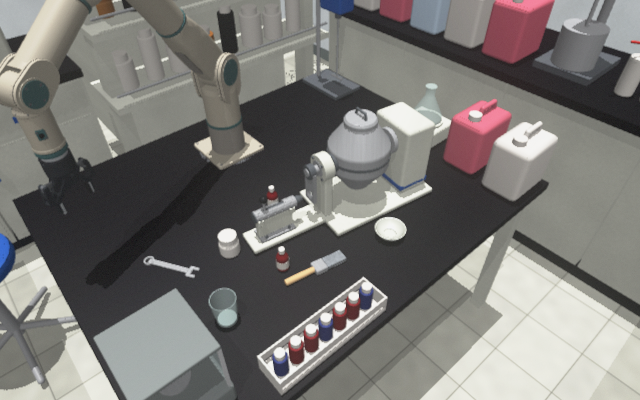

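View pics/top0.png

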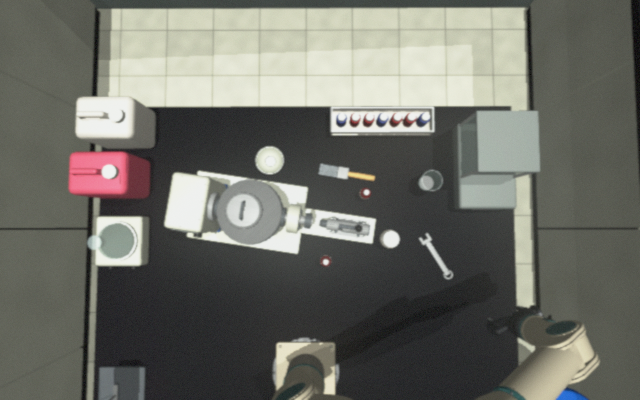

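The scene view shows the mixer with its bolt barrel near (277,213). The top view shows the barrel near (345,226), with bottles at (366,193) and (326,261) and the jar at (390,239). I'll enlarge both around the bolt.

```bash
python3 - <<'E'
import pickle,cv2,numpy as np
o=pickle.load(open("d0.pkl","rb"))
a=o["scene"]["image"][170:260,215:335,::-1]; b=o["top"]["image"][180:270,290:410,::-1]
f=lambda x:cv2.resize(x,None,fx=6.5,fy=6.5,interpolation=cv2.INTER_CUBIC)[:,:780]
x=np.vstack([cv2.resize(a,None,fx=3.3*2,fy=3.3,interpolation=cv2.INTER_CUBIC)]) 
A=f(a);B=f(b)
cv2.imwrite("pics/cs.png",A);cv2.imwrite("pics/ct.png",B)
E
```

```text
(no output)
```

View pics/cs.png

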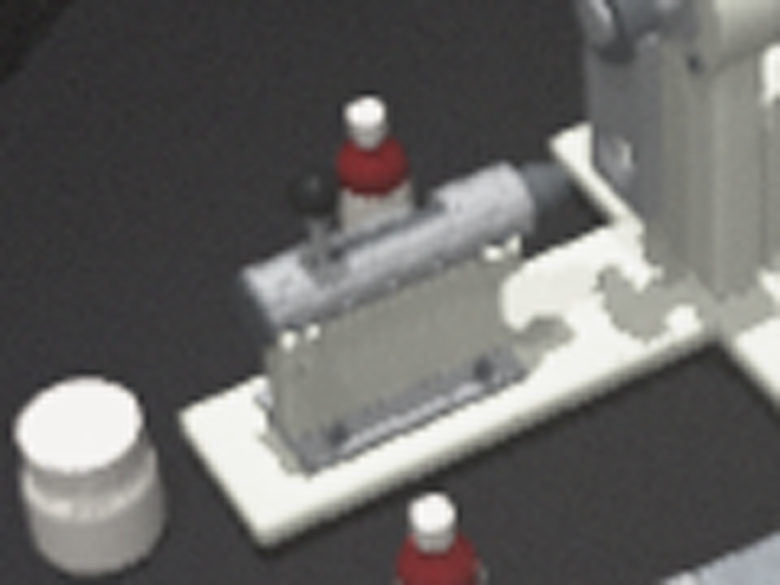

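View pics/ct.png

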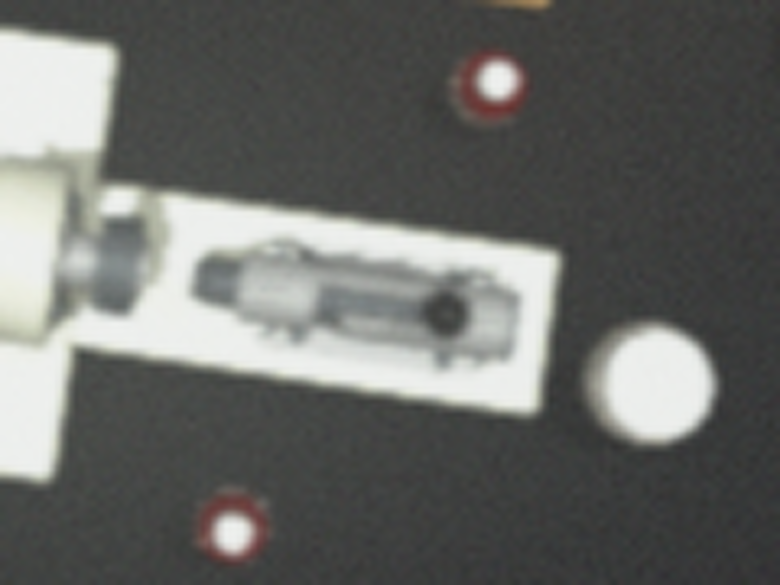

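The scene crop shows the black knob at full-frame (262.7,199.7). The top crop shows it at (358.5,228), near the withdrawn end of the slot. The short leg runs to the robot's side, downwards in the top picture. Sample bottles stand on both sides of the bolt and the jar is just beyond the bed end. Next I'll compute the positions.

```bash
python3 - <<'E'
from h import *
import pickle
o=pickle.load(open("d0.pkl","rb")); S,T=o["scene"],o["top"]
ct=lambda u,v:(290+u/6.5-.4,180+v/6.5-.4); cs=lambda u,v:(215+u/6.5-.4,170+v/6.5-.4)
k,e=tri(S,cs(310,193),T,ct(445,312)); print("knob",k,e, plane(T,*ct(445,312),170))
c=[plane(T,*ct(*p),25)[:2] for p in((558,252),(540,412),(105,183),(80,348))]
print(c)
d=(c[2]-c[0]);d/=np.linalg.norm(d);d2=c[3]-c[1];d2/=np.linalg.norm(d2)
ya=d+d2; ya/=np.linalg.norm(ya); print(d,d2,ya)
org=(c[0]+c[1])/2+95*ya; xa=np.array([ya[1],-ya[0]])
print("origin",org,"xa",xa,"width",np.linalg.norm(c[0]-c[1]))
# barrel axis check: ends at top z=133: crop (517,325) (238,282)
for p in((519,330),(240,283)):
    w=plane(T,*ct(*p),125)[:2]-org; print("barrel end",w@xa,w@ya)
w=k[:2]-org; print("knob mixer",w@xa,w@ya)
for n,p,z in(("redfar",(497,80),85),("rednear",(233,533),85),("jar",(655,385),72)):
    P=plane(T,*ct(*p),z)[:2]; w=P-org; print(n,P,"mixer",w@xa,w@ya)
s=readout.read_state()
from scipy.spatial.transform import Rotation as Ro
print(Ro.from_euler("xyz",s["tool_rot"]).as_matrix())
E
```

```text
knob [ 505.02330222 -176.7196055   170.49581997] 0.49858568619581356 [ 505.16425368 -176.55267319  170.        ]
[array([ 537.62189333, -249.61249299]), array([ 450.94945185, -239.15317259]), array([575.25772406,  -2.95620292]), array([485.51499434,  10.40455578])]
[0.15083831 0.98855845] [0.13719744 0.99054372] [0.1440213  0.98957459]
origin [ 507.9676957  -150.37324688] xa [ 0.98957459 -0.1440213 ] width 87.3012571268977
barrel end -2.1479209251337132 -68.20193397885494
barrel end 1.0325893631835277 75.21093284232623
knob mixer 0.8807397458170927 -26.495742364011676
redfar [ 626.54705523 -211.18350657] mixer 126.10109332678095 -43.09833468533387
rednear [390.56399488 -72.56441065] mixer -127.3858483604701 60.08901395552443
jar [ 466.81413565 -294.34569751] mixer -19.98941833582097 -148.3984676476685
[[ 3.78126581e-01 -6.68110994e-04  9.25753662e-01]
 [-9.25752359e-01  1.55355240e-03  3.78127170e-01]
 [-1.69083774e-03 -9.99998570e-01 -3.10658717e-05]]
```

Emit:
apply_moves --commands '[[[-0.4,0,0.59,0,0,0],[-0.4,0,0.59,0,0,0],[-0.4,0,0.59,0,0,0],[-0.4,0,0.59,0,0,0],[-0.4,0,0.59,0,0,0],[-0.4,0,0.59,0,0,0],[-0.4,0,0.59,0,0,0],[-0.4,0,0.59,0,0,0]]]' --claw 0

```text
clock: 0.77
eef_pos: [368.5, -409.8, 225.5]
tool_rot: [-1.579, 0.005, -1.199]
force: [0.6, 0.2, -0.0]
width: -0.0
```

Emit:
apply_moves --commands '[[[-0.4,0,0.59,0,0,0],[-0.4,0,0.59,0,0,0],[-0.4,0,0.59,0,0,0],[-0.4,0,0.59,0,0,0],[-0.4,0,0.59,0,0,0],[-0.4,0,0.59,0,0,0],[0,0,0,0,-1,0],[0,0,0,0,-1,0]]]'

```text
clock: 1.43
eef_pos: [472.5, -251.3, 222.5]
tool_rot: [-1.576, 0.014, -1.007]
force: [-0.7, -0.5, 0.0]
width: 0.3
```

Emit:
apply_moves --commands '[[[0,0,0,0,-1,0],[0,0,0,0,-1,0],[0,0,0,0,-1,0],[0,0,0,0,-1,0],[0,0,0,0,-1,0],[0,0,0,0,-1,0],[0,0,0,0,-1,0],[0,0,0,0,-1,0]]]'

```text
clock: 2.1
eef_pos: [472.0, -246.9, 219.7]
tool_rot: [-1.563, 0.02, -0.267]
force: [-0.7, -0.5, -0.8]
width: -0.2
```

```bash
cat >> h.py <<'E'
from scipy.spatial.transform import Rotation as Ro
org=np.array([508.5,-150.4]); ya=np.array([.146,.9893]); ya/=np.linalg.norm(ya); xa=np.array([ya[1],-ya[0]])
def W(x,y,z): return np.r_[org+x*xa+y*ya,z]
def go(*m):
    s=readout.read_state(); R=Ro.from_euler("xyz",s["tool_rot"]); p=s["eef_pos"]
    G=Ro.from_matrix(np.c_[np.r_[xa,0],[0,0,-1],np.r_[ya,0]])
    w=p[:2]-org; print("mixer now",np.round([w@xa,w@ya,p[2]],1),"F mixer",np.round([s["force"][:2]@xa,s["force"][:2]@ya,s["force"][2]],1),"t",s["clock"])
    print("shift units",np.round(R.inv().apply(W(*m)-p)/40,2),"turn units",np.round(np.degrees((R.inv()*G).as_rotvec())/5,2))
E
python3 -c "
from h import *
go(0,-72,222)"
```

```text
mixer now [ -22.  -100.8  219.7] F mixer [-0.6 -0.6 -0.8] t 2.1
shift units [ 0.46 -0.06  0.78] turn units [-0.1  -1.38 -0.23]
```

Turn and shift, then go down behind the knob.

Emit:
apply_moves --commands '[[[0.23,-0.03,0.39,-0.05,-0.7,-0.12],[0.23,-0.03,0.39,-0.05,-0.7,-0.12],[0,0.4,0,0,0,0],[0,0.4,0,0,0,0],[0,0.4,0,0,0,0],[0,0.3,0,0,0,0],[0,0,0,0,0,0]]]'

```text
clock: 2.68
eef_pos: [505.0, -211.5, 160.5]
tool_rot: [-1.568, -0.009, -0.122]
force: [-0.5, -0.0, 0.4]
width: -0.1
```

```bash
python3 - <<'E'
from h import *
go(0,-50,155)
S=grab("scene","pics/x.png");T=grab("top","pics/y.png")
f=lambda x:cv2.resize(x,None,fx=3.9,fy=3.9,interpolation=cv2.INTER_CUBIC)
cv2.imwrite("pics/b.png",np.hstack([f(S["image"][140:260,220:320,::-1]),f(T["image"][160:280,310:410,::-1])]))
E
```

```text
mixer now [  5.4 -61.  160.5] F mixer [-0.5 -0.1  0.4] t 2.6833
shift units [-0.13  0.14  0.28] turn units [-0.03  0.28  0.11]
```

View pics/b.png

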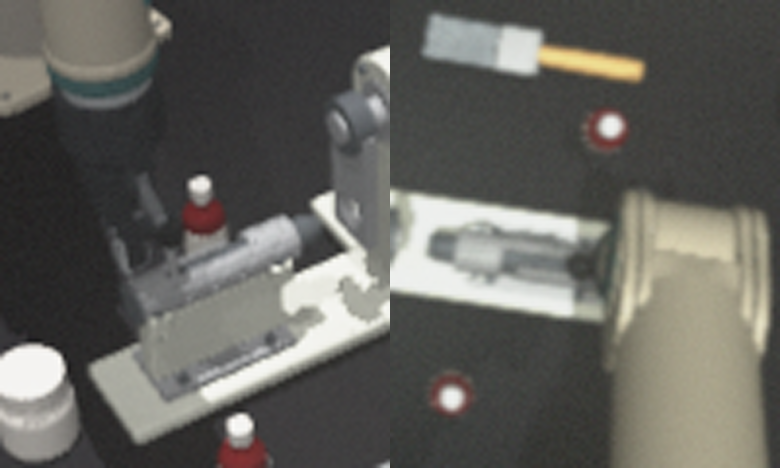

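The fingers stand behind the knob, which is visible at crop (585,265) in the top view, with clear space all round. I'll align and start pushing.

Emit:
apply_moves --commands '[[[-0.13,0.1,0,0,0.28,0.1],[0,0,0.15,0,0,0],[0,0,0.15,0,0,0],[0,0,0.15,0,0,0],[0,0,0.15,0,0,0]]]'

```text
clock: 3.2
eef_pos: [505.7, -188.7, 160.8]
tool_rot: [-1.573, -0.008, -0.151]
force: [-0.5, -3.5, -2.2]
width: -0.1
```

```bash
python3 -c "
from h import *
go(0,10,157)"
```

```text
mixer now [  2.9 -38.3 160.8] F mixer [ 0.  -3.5 -2.2] t 3.2
shift units [-0.08  0.09  1.21] turn units [ 0.03 -0.05  0.09]
```

Emit:
apply_moves --commands '[[[-0.04,0.03,0.15,0,0,0],[-0.03,0.03,0.15,0,0,0],[0,0,0.15,0,0,0],[0,0,0.15,0,0,0],[0,0,0.15,0,0,0]]]'

```text
clock: 3.62
eef_pos: [509.3, -158.0, 159.8]
tool_rot: [-1.577, -0.013, -0.153]
force: [1.0, -4.6, -0.8]
width: 0.6
```

```bash
python3 -c "
from h import *
go(0,8,159)"
```

```text
mixer now [  1.9  -7.4 159.8] F mixer [ 1.7 -4.4 -0.8] t 3.6167
shift units [-0.05  0.02  0.39] turn units [ 0.07 -0.07  0.15]
```

Emit:
apply_moves --commands '[[[-0.02,0,0.1,0,0,0],[-0.02,0,0.1,0,0,0],[0,0,0.08,0,0,0]]]'

```text
clock: 3.87
eef_pos: [510.3, -144.4, 159.8]
tool_rot: [-1.576, -0.014, -0.151]
force: [-0.2, -3.8, 0.3]
width: 0.0
```

Emit:
apply_moves --commands '[[[0,0,0.08,0,0,0],[0,0,0.06,0,0,0]]]'

```text
clock: 4.03
eef_pos: [510.7, -140.8, 159.8]
tool_rot: [-1.58, -0.014, -0.152]
force: [-0.7, -12.6, 0.3]
width: -0.3
```

```bash
python3 -c "
from h import *
go(0,10,159)"
```

```text
mixer now [  0.8   9.8 159.8] F mixer [  1.1 -12.6   0.3] t 4.0333
shift units [-0.02  0.02  0.01] turn units [ 0.11 -0.06  0.16]
```

Emit:
apply_moves --commands '[[[0,0,0.06,0,0,0],[0,0,0.04,0,0,0]]]'

```text
clock: 4.2
eef_pos: [510.6, -141.5, 159.9]
tool_rot: [-1.586, -0.014, -0.155]
force: [0.6, -5.1, -1.0]
width: 0.2
```

```bash
python3 - <<'E'
from h import *
go(0,-5,162)
S=grab("scene","pics/x2.png");T=grab("top","pics/y2.png")
print(proj(S,[W(0,30,170)]),proj(T,[W(0,30,170)]))
f=lambda x:cv2.resize(x,None,fx=3.9,fy=3.9,interpolation=cv2.INTER_CUBIC)
cv2.imwrite("pics/b2.png",np.hstack([f(S["image"][140:260,230:330,::-1]),f(T["image"][160:280,270:370,::-1])]))
E
```

```text
mixer now [  0.8   9.2 159.9] F mixer [ 1.3 -4.9 -1. ] t 4.2
shift units [-0.02 -0.05 -0.35] turn units [ 0.17 -0.1   0.16]
[[279.1718667  192.34446676]] [[340.56196272 225.17873235]]
```

View pics/b2.png

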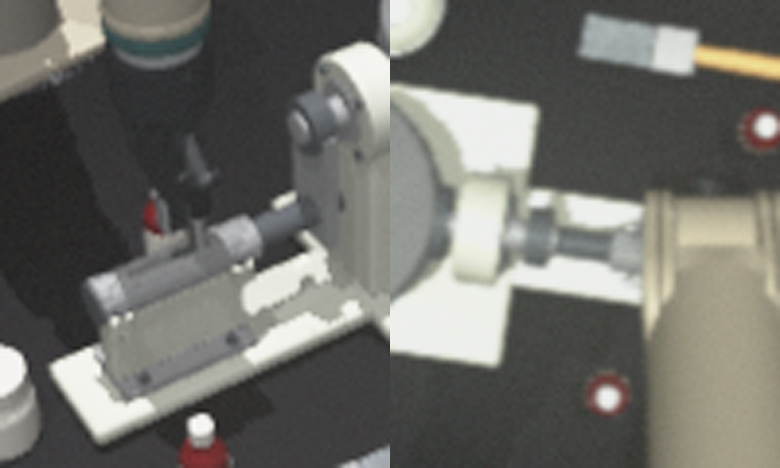

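The shank now stands at the drum end of the slot (crop 195,235), and the bolt's nose is in the index arm. The force had risen to 12.6 N at the stop, so the bolt is home. Next I'll back off and go round to the +x side.

Emit:
apply_moves --commands '[[[0,0,-0.3,0,0,0],[0,0,-0.3,0.1,-0.1,0.15],[0.5,0,0,0,0,0],[0.5,0,0,0,0,0],[0.2,0,0,0,0,0],[0,0,0,0,0,0]]]'

```text
clock: 4.8
eef_pos: [551.9, -169.9, 159.1]
tool_rot: [-1.57, 0.008, -0.145]
force: [-0.9, -0.5, -0.4]
width: 0.0
```

```bash
python3 -c "
from h import *
go(45,30,157)"
```

```text
mixer now [ 45.8 -13.  159.1] F mixer [-0.9 -0.7 -0.4] t 4.8
shift units [-0.02  0.05  1.07] turn units [-0.01  0.01 -0.09]
```

Emit:
apply_moves --commands '[[[0,0.03,0.5,0,0,0],[0,0.03,0.5,0,0,-0.05],[0,0,0.1,0,0,0],[-0.2,0,0,0,0,0],[-0.15,0,0,0,0,0],[-0.1,0,0,0,0,0],[-0.1,0,0,0,0,0]]]'

```text
clock: 5.38
eef_pos: [530.0, -122.2, 155.8]
tool_rot: [-1.569, 0.01, -0.147]
force: [2.2, 0.7, 0.5]
width: 0.0
```

```bash
python3 -c "
from h import *
go(0,30,150)"
```

```text
mixer now [ 17.1  31.  155.8] F mixer [2.1 1.1 0.5] t 5.3833
shift units [-0.43  0.15 -0.03] turn units [-0.02 -0.   -0.11]
```

Emit:
apply_moves --commands '[[[-0.12,0.03,0,0,0,0],[-0.12,0.03,0,0,0,0],[-0.12,0.04,0,0,0,0],[-0.12,0.04,0,0,0,0]]]'

```text
clock: 5.72
eef_pos: [510.7, -121.8, 151.7]
tool_rot: [-1.57, 0.004, -0.151]
force: [1.5, 0.9, 0.5]
width: -0.3
```

```bash
python3 -c "
from h import *
go(-18,30,144)"
```

```text
mixer now [ -2.   28.7 151.7] F mixer [1.4 1.1 0.5] t 5.7167
shift units [-0.4   0.19  0.03] turn units [-0.01 -0.05 -0.05]
```

Emit:
apply_moves --commands '[[[-0.12,0.05,0.02,0,0,0],[-0.12,0.05,0.02,0,0,0],[-0.12,0.05,0,0,0,0]]]'

```text
clock: 5.97
eef_pos: [495.3, -119.2, 145.1]
tool_rot: [-1.571, 0.003, -0.152]
force: [2.2, -0.6, -0.3]
width: -0.2
```

```bash
python3 - <<'E'
from h import *
go(-48,30,175)
S=grab("scene","pics/x3.png");T=grab("top","pics/y3.png")
f=lambda x:cv2.resize(x,None,fx=3.9,fy=3.9,interpolation=cv2.INTER_CUBIC)
cv2.imwrite("pics/b3.png",np.hstack([f(S["image"][140:260,230:330,::-1]),f(T["image"][160:280,270:370,::-1])]))
E
```

```text
mixer now [-17.6  28.9 145.1] F mixer [ 2.3 -0.3 -0.3] t 5.9667
shift units [-0.76 -0.74  0.02] turn units [ 0.   -0.06 -0.03]
```

View pics/b3.png

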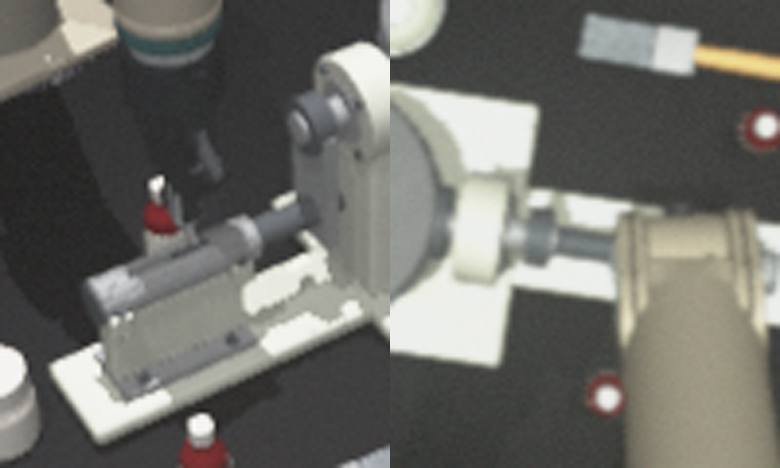

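The handle has left the upright slot and gone over to the robot's side. I'll back off, lift, move over the knob and press it down.

Emit:
apply_moves --commands '[[[0.2,0,0,0,0,0],[0,-0.5,0,0,0,0],[0,-0.5,0,0,0,0],[-0.5,0,0,0,0,0],[-0.5,0,0,0,0,0],[0,0,0,0,0,0]]]'

```text
clock: 6.57
eef_pos: [462.1, -113.3, 185.2]
tool_rot: [-1.57, 0.014, -0.151]
force: [-0.5, 0.3, -0.3]
width: 0.1
```

```bash
python3 -c "
from h import *
go(-52,30,165)"
```

```text
mixer now [-51.3  29.9 185.2] F mixer [-0.5  0.3 -0.3] t 6.5667
shift units [-0.01  0.51  0.  ] turn units [-0.01 -0.05 -0.16]
```

Emit:
apply_moves --commands '[[[0,0.25,0,0,0,-0.1],[0,0.2,0,0,0,0],[0,0.1,0,0,0,0],[0,0.1,0,0,0,0],[0,0.1,0,0,0,0]]]'

```text
clock: 6.98
eef_pos: [457.3, -112.6, 153.9]
tool_rot: [-1.572, 0.02, -0.151]
force: [-11.6, 2.7, 9.4]
width: -0.4
```

Emit:
apply_moves --commands '[[[0,0.1,0,0,0,0],[0,0.1,0,0,0,0],[0,0.08,0,0,0,0]]]'

```text
clock: 7.23
eef_pos: [449.0, -111.2, 140.3]
tool_rot: [-1.573, 0.041, -0.15]
force: [-3.9, 0.6, 23.5]
width: -0.4
```

```bash
python3 -c "
from h import *
go(-52,30,143)"
```

```text
mixer now [-64.6  30.  140.3] F mixer [-3.9 -0.  23.5] t 7.2333
shift units [ 0.31 -0.08 -0.  ] turn units [ 0.02 -0.04 -0.46]
```

Fz rose to 23 N at about the expected end height. The tool slid 13 mm outwards on the ball, so I'll lift off, re-centre and look.

Emit:
apply_moves --commands '[[[0,-0.4,0,0,0,0],[0,-0.6,0,0,0,-0.4],[0,0,-1,0,0,0],[0,0,-1,0,0,0],[0,-0.5,-1,0,0,0],[0,-0.5,-1,0,0,0],[0,0,-1,0,0,0],[0,0,0,0,0,0]]]'

```text
clock: 7.9
eef_pos: [431.6, -311.5, 218.7]
tool_rot: [-1.573, -0.004, -0.137]
force: [0.6, -0.5, -0.1]
width: 0.0
```

```bash
python3 - <<'E'
from h import *
go(-56,30,165)
S=grab("scene","pics/x4.png");T=grab("top","pics/y4.png")
for D in(S,T): print(proj(D,[W(-53,30,131),W(-42,30,150)]))
f=lambda x:cv2.resize(x,None,fx=6.5,fy=6.5,interpolation=cv2.INTER_CUBIC)
cv2.imwrite("pics/b4.png",np.hstack([f(S["image"][170:245,245:305,::-1]),f(T["image"][200:275,310:370,::-1])]))
E
```

```text
mixer now [ -52.6 -170.6  218.7] F mixer [ 0.7 -0.4 -0.1] t 7.9
shift units [-0.04  1.33  5.02] turn units [0.03 0.11 0.04]
[[271.71329667 192.14497354]
 [272.95206161 189.54073819]]
[[337.79738032 241.26087508]
 [338.46909428 238.07606921]]
```

View pics/b4.png

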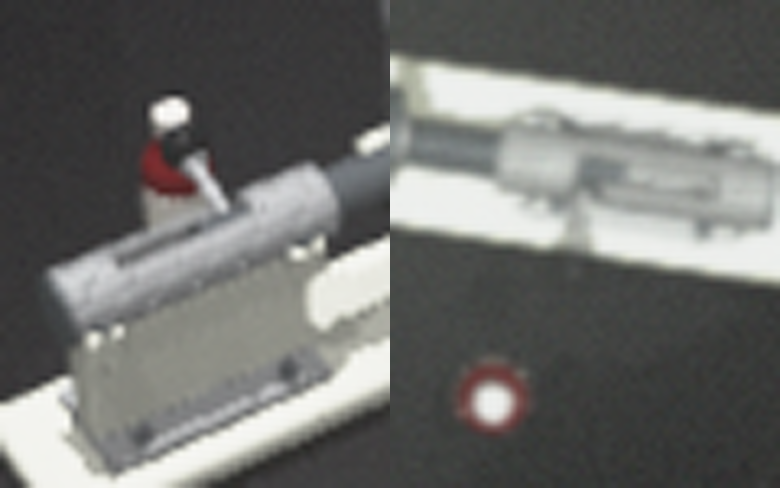

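The knob reads (272,191) in the scene view, against (271.7,192.1) predicted for the end stop. That is close but not conclusive, so I'll press once more from straight above at x=-53 to feel the stop.

Emit:
apply_moves --commands '[[[0,0.1,0.9,0,0.1,0],[0,0.1,0.9,0,0,0],[0,0.1,0.9,0,0,0],[0,0.1,0.9,0,0,0],[0,0.2,0.9,0,0,0],[0,0.2,0.5,0,0,0],[0,0,0,0,0,0]]]'

```text
clock: 8.58
eef_pos: [464.8, -89.6, 182.7]
tool_rot: [-1.562, -0.004, -0.132]
force: [0.0, 0.5, -0.2]
width: 0.2
```

```bash
python3 -c "
from h import *
go(-54,30,147)"
```

```text
mixer now [-52.2  53.8 182.7] F mixer [-0.   0.5 -0.2] t 8.5833
shift units [-0.06  0.89 -0.6 ] turn units [-0.1   0.16  0.04]
```

Emit:
apply_moves --commands '[[[-0.03,0,-0.6,-0.1,0.15,0],[-0.03,0.3,0,0,0,0],[0,0.3,0,0,0,0],[0,0.1,0,0,0,0],[0,0,0,0,0,0]]]'

```text
clock: 9.0
eef_pos: [460.3, -104.8, 152.7]
tool_rot: [-1.568, -0.002, -0.128]
force: [0.2, 0.3, 0.0]
width: -0.0
```

```bash
python3 -c "
from h import *
go(-54,30,143)"
```

```text
mixer now [-54.3  38.1 152.7] F mixer [0.1 0.3 0. ] t 9.0
shift units [ 0.    0.24 -0.2 ] turn units [-0.04  0.22  0.02]
```

Emit:
apply_moves --commands '[[[0,0.08,-0.15,0,0,0],[0,0.06,0,0,0,0],[0,0.05,0,0,0,0]]]'

```text
clock: 9.25
eef_pos: [460.3, -110.6, 145.3]
tool_rot: [-1.567, -0.003, -0.126]
force: [0.4, -0.3, -0.4]
width: -0.1
```

Emit:
apply_moves --commands '[[[0,0.05,0,0,0,0],[0,0.05,0,0,0,0]]]'

```text
clock: 9.42
eef_pos: [460.4, -111.0, 141.7]
tool_rot: [-1.567, -0.004, -0.127]
force: [-3.4, 1.7, 19.3]
width: 0.3
```

```bash
python3 -c "
from h import *
go(-54,30,143)"
```

```text
mixer now [-53.3  32.  141.7] F mixer [-3.6  1.2 19.3] t 9.4167
shift units [-0.02 -0.03 -0.05] turn units [-0.04  0.22  0.04]
```

There was no contact at z=145 and a hard 19 N at z=142, against an expected knob top of 143, so the handle is at its stop. I'll retreat and check.

Emit:
apply_moves --commands '[[[0,-0.4,0,0,0,0],[0,-0.6,0,0,0,0],[0,-0.5,-0.8,0,0,0],[0,-0.5,-0.8,0,0,0],[0,0,-0.9,0,0,0],[0,0,-0.9,0,0,0],[0,0,-0.9,0,0,0],[0,0,0,0,0,0]]]'

```text
clock: 10.08
eef_pos: [440.8, -287.0, 226.3]
tool_rot: [-1.57, -0.009, -0.116]
force: [-0.2, -0.8, 1.4]
width: -0.3
```

```bash
python3 - <<'E'
from h import *
import pickle
go(0,0,0)
S=grab("scene","pics/x5.png");T=grab("top","pics/y5.png")
f=lambda x:cv2.resize(x,None,fx=5,fy=5,interpolation=cv2.INTER_CUBIC)
a=np.hstack([S["image"][165:275,225:300,::-1],T["image"][175:285,310:385,::-1]])
cv2.imwrite("pics/b5.png",f((255*(a/255.)**.6).astype(np.uint8)))
# knob: darkest blob near prediction in top view
p=proj(T,[W(-53,30,131)])[0]; g=cv2.GaussianBlur(T["image"],(3,3),0).mean(2)
u,v=p.round().astype(int); print(p,np.round(g[v-5:v+7,u-6:u+7]).astype(int))
o=pickle.load(open("d0.pkl","rb"))["top"]["image"]
d=np.abs(o.astype(int)-T["image"]).max(2)>50; d[300:]=0
n,l,st,c=cv2.connectedComponentsWithStats(d.astype(np.uint8))
print([ (list(s)) for s in st[1:] if s[4]>8])
E
```

```text
mixer now [ -47.  -145.   226.3] F mixer [-0.1 -0.8  1.4] t 10.0833
shift units [1.23 5.67 3.58] turn units [-0.01  0.35  0.1 ]
[337.79738032 241.26087508] [[223 226 223 210 191 176 172 176 190 213 229 234 234]
 [183 190 186 171 157 151 154 160 175 202 224 232 234]
 [124 131 127 118 113 114 120 130 146 173 197 210 216]
 [ 83  85  84  81  80  83  88  95 105 123 142 156 168]
 [ 72  71  70  69  70  72  75  75  77  82  91 100 109]
 [ 71  69  67  68  69  73  74  71  68  68  71  73  75]
 [ 71  68  67  67  69  72  73  70  66  66  68  68  68]
 [ 70  68  67  67  68  69  70  69  67  66  68  68  68]
 [ 70  68  67  67  67  68  67  68  68  67  68  69  68]
 [ 69  69  68  68  69  68  67  68  68  68  68  69  67]
 [ 69  69  70  70  70  69  68  68  69  68  68  68  68]
 [ 68  69  70  70  69  68  68  68  68  68  68  68  69]]
[[np.int32(312), np.int32(217), np.int32(9), np.int32(10), np.int32(65)], [np.int32(347), np.int32(225), np.int32(16), np.int32(7), np.int32(62)], [np.int32(383), np.int32(231), np.int32(17), np.int32(18), np.int32(229)], [np.int32(336), np.int32(233), np.int32(5), np.int32(6), np.int32(19)], [np.int32(397), np.int32(234), np.int32(52), np.int32(66), np.int32(2364)]]
```

View pics/b5.png

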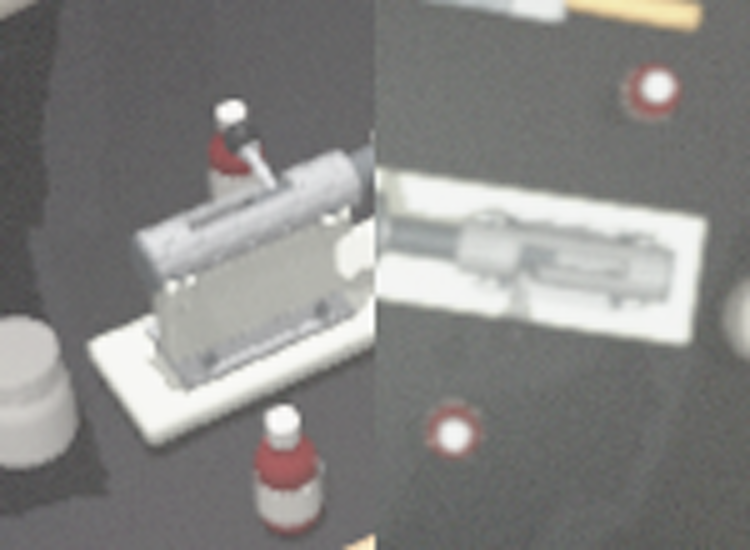

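The handle lies over towards the robot's side with the knob at scene crop (238,135), where the end stop should put it. The bottles and jar stand where they were. The picture differences around the jar look like the arm and its shadow.

```bash
python3 -c "
from h import *
print(finish_job())"
```

```text
the job is handed in; nothing more can be done
None
```

The mixer is locked: the bolt is fully home and the handle is down at the end of the short leg. I handed it in at about 10 s on the robot's clock.

- **Bolt:** With closed fingers I pushed the knob along the slot until the force rose from about 4 N to 12.6 N at the stop. The picture then showed the handle at the drum end of the slot and the bolt's nose in the index arm.
- **Handle:** I pushed the knob sideways, then down from above. The first press slid 13 mm outwards on the ball and reached 23 N, so I re-centred and pressed again. That second press met nothing at z = 145 mm and a hard 19 N at 142 mm; the knob's top at its stop should be at 143 mm.
- **Final pictures:** They show the knob where the end stop should put it, within about 1 px in the scene view. In the top view it could not be told from the black bench, so the end position rests mainly on that second press.
- **Surroundings:** The sample bottles look untouched. The jar's picture changed, which I took to be the arm's shadow without checking further. I did not measure the drum's angle; nothing touched it, and the bolt entered the index hole.

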